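# Light up the test roller for inspection

### The arm

A 6-joint arm with a two-finger parallel gripper is mounted at the origin on the work surface. World frame = base frame: x ahead of the robot, y to its left, z up, the work surface at z = 0. Lengths are in m, angles in rad, forces in N, time in s.
With the tool pointing down it reaches from about 0.25 to 0.725 m from the base axis. Payload 4 kg.
Tool frame: the origin (TCP) lies on the centre line of the jaws, within the pads' length; the fingertips stand 17 mm ahead of it and the grasp point (between the pads) lies 2 mm behind it; z points along the fingers, x is the direction in which the jaws open and shut, and the axes are right-handed (so a half turn about z gives the same grasp; the last joint's range is limited). The gripper opens to 85 mm and grips with 20 to 120 N. Pads are 22 mm wide; open, the fingers measure 114 mm over their backs; the gripper's body (76 mm by 85 mm) begins 54 mm behind the grasp point. The pads swing forward as they close: fully open they stand 13 mm farther back than shut.
Start: joints at [-1.208, 0.241, 0.005, 1.335, 0, 1.571], TCP at [0.177, -0.467, 0.214] pointing down, gripper open.
Joint ranges: [-2.72, 2.72], [-1.05, 1.87], [-1.09, 1.28], [-1.99, 2.15], [-1.42, 1.44], [-3.14, 3.14]. Speed limits (rad/s): [2.79, 2.79, 3.14, 3.14, 3.14, 3.14].

### API

Orientations are given as a unit quaternion [x, y, z, w].
In Python, from workcell import bot gives the robot as it stands.
- The arm moves only by the tool jog_arm, never from a script. Its arguments are lists of equal length, an entry for each row: "jaw": the closure, from 0 (fully open) to 1 (shut); "linear": the shift along the tool's x, y, z in m, a list of three; "delta_rot": the turn, a rotation vector about the tool's x, y, z in degrees, a list of three. A call has exactly 8 rows; each row is the pose to reach, as a shift and turn from the pose commanded when the call began, along the tool's axes at that moment; what a row does not reach only later rows make up. A row lasts 1/12 s, in which the tool goes at most 41.7 mm and 7.16 degrees, less where a joint would pass 70% of its speed; a pose out of reach is approached as far as the arm can. A call with a gripper value outside its range is refused whole. The fingers move at their own pace and stop on an object; the grip force is fixed at half the most. Time passes only in rows, so rows that repeat a pose let the fingers close, or fill a call up. It gives the time, the measured TCP pose, the force and the opening at its end, in the units of the state.
- bot.get_obs(): the state, without advancing time (a new reading comes with each control period).
- bot.camera(name): name is "side" or "top" or "wrist"; returns (picture, depth): 420x560x3 uint8, red, green, blue; 420x560 float32, m along the optical axis (not along the pixel's ray), 0 where there is no reading.
- bot.calibration(name): a dict with "fovy" (degrees; the focal length in pixels is half the picture's height over the tangent of half this angle, whatever the lens; pixels are square), "cx", "cy" (the principal point, pixels), "k1" (the pictures are not rectified: a ray, as slopes to the right and down, at radius r is drawn at 1 + k1 r^2 times it, then the intrinsics apply), "origin" and "orientation" of the camera in the world. Camera axes: x right, y down, z forward; pixel columns grow to the right and rows downward; lengths in m; the calibration is good to about 2 mm. A picture is of the moment at which its call begins: read the wrist's pose just before it. calibration takes no time and is no camera call; for the wrist camera it gives the pose at the moment of the call.
- bot.job_done(): hands the job in, once; it reports no verdict.
The state is a dict: "clock": time; "joint_pos": joint angles; "joint_vel": joint speeds; "tau": joint torques, N m; "eef_pos": TCP position; "tool_rot": TCP orientation; "ft_force": force on the tool from outside, world axes, zero at the start; "ft_torque": the same for the moment, N m; "grip_width": finger opening in m.
Only numpy, scipy, OpenCV 4.12 (cv2) and the standard library are available. Lean on these libraries where they do the work, as an engineer would, in place of code of your own. Each camera call takes 0.05 s, during which the arm holds its last target.

### The job

Lay the standing test roller on its side in the V cradle, centred over both saddles, and let go of it. Then draw the torch out of its holder, tilt it to about 45 degrees and finish still holding it up in the air, its lens aimed at the middle of the roller from about 10 cm away, touching nothing but your gripper. Leave the beaker, the brush and the brass weight where they are.

Things in the scene. Friction and masses are not known exactly. Their poses are not given: they have to be found in the camera images.
- roller: plain grey cylinder, 40 mm diameter, 90 mm long, about 250 g, standing upright on its flat end on the bench at the start; both ends alike, with a bright metal disc. Origin: centre of the end it stands on; z runs along its axis to the other end (up at the start)
- roller_mid (a point): the middle of the roller, on its axis, 45 mm from either end
- cradle: fixed cradle: blue plate 170 x 120 x 10 mm with two steel saddles, each forming an open 90 degree V for the 40 mm roller to lie in. The V runs along the cradle's x axis. Each saddle is 10 mm thick along x, centred 35 mm to either side of the middle (60 mm free gap between them), 60 mm wide in all; the two top edges of the V are 45 mm apart and stand 46 mm above the bench. Origin: centre of the plate's underside; z up
- cradle_seat (a point): where the middle of the roller belongs: on the axis of a seated roller, midway between the saddles, 52 mm above the bench
- torch: metal hand torch, 150 mm long, about 140 g, standing lens down in its holder. Head 36 mm diameter over the first 34 mm from the lens, tapering to a 26 mm diameter round barrel from 48 mm to the tail at 150 mm. Origin: centre of the lens; z runs along its axis from the lens to the tail (up at the start), light leaves along -z
- torch_lens (a point): centre of the lens face of the torch
- holder: fixed upright white cup on an 85 x 85 x 6 mm foot: outer diameter 49 mm, inner diameter 41 mm, 62 mm high, inner floor 6 mm above the bench; the torch's top 94 mm stand out of it. Origin: centre of the foot's underside; z up
- beaker: glass beaker, 70 mm diameter, 85 mm high, beyond the cradle, to be left alone; origin at the centre of its base
- brush: flat brush lying on the bench, to be left alone; origin under its middle
- weight: brass test weight, 44 mm diameter, 54 mm high, to be left alone; origin at the centre of its base
There are look-alikes about, which are no part of the job. Several things look just like the cradle: the one meant starts nearest to the robot's base.

How it is judged:
By the outcome, as a careful person would: the job done as asked, in the order asked, and still so for the second after the job is handed in, while the arm keeps its last pose, push and grip.
It also fails if it takes over 59 s, if anything falls off the work surface, if the arm or the gripper's body presses on something with over 40 N, if the wrist force passes 120 N, or if a joint passes its speed limit or range.

## Working session

There is one attempt and no reset: what is moved stays moved. The work goes in short steps, Python scripts to look and compute and a tool call to move; the robot and the scene stay as the last step left them, time stands still between calls to the robot, and variables do not carry over. Pictures are saved under pics/ and viewed, and the job is handed in when it is done.

Besides the shell and the picture viewer there is one more tool, called as name(argument=value, ...), one argument or row to a line, values as JSON. jog_arm: Moves the arm, as the interface text tells. Its arguments: {"type":"object","properties":{"jaw":{"type":"array","items":{"type":"number"}},"linear":{"type":"array","items":{"type":"array","items":{"type":"number"}}},"delta_rot":{"type":"array","items":{"type":"array","items":{"type":"number"}}}},"required":["jaw","linear","delta_rot"]}

```bash
mkdir -p pics; ls; cat > h.py <<'E'
import numpy as np, cv2
from workcell import bot
from scipy.spatial.transform import Rotation as R
def cal(n):
    c=bot.calibration(n); return c
def snap(n,fn):
    c=bot.calibration(n); p,d=bot.camera(n)
    cv2.imwrite('pics/'+fn+'.png',cv2.cvtColor(p,cv2.COLOR_RGB2BGR)); np.savez('pics/'+fn+'.npz',p=p,d=d,o=c['origin'],q=c['orientation'],fovy=c['fovy'],cx=c['cx'],cy=c['cy'],k1=c['k1'])
    return p,d
def world(fn):
    z=np.load('pics/'+fn+'.npz'); d=z['d']; h,w=d.shape
    f=h/2/np.tan(np.radians(z['fovy'])/2)
    v,u=np.mgrid[:h,:w].astype(float)
    x=(u-z['cx'])/f; y=(v-z['cy'])/f
    xs,ys=x.copy(),y.copy()
    for _ in range(20):
        r2=xs**2+ys**2; s=1+z['k1']*r2; xs=x/s; ys=y/s
    P=np.stack([xs*d,ys*d,d],-1)
    W=P@R.from_quat(z['q']).as_matrix().T+z['o']
    W[d<=0]=np.nan
    return z['p'],W
E
python3 - <<'E'
from h import *
for n in ['top','side','wrist']:
    snap(n,n+'0'); print(bot.calibration(n))
print(bot.get_obs())
E
```

```text
pics
{'fovy': 53.33534725607405, 'cx': 273.75666784557285, 'cy': 201.93026426018668, 'k1': -0.09992651370662804, 'origin': array([ 0.52798026, -0.01766525,  1.32259717]), 'orientation': array([-0.70599859,  0.70770434, -0.01313955,  0.02340741])}
{'fovy': 56.97304599320477, 'cx': 279.78895664891945, 'cy': 209.7218821371418, 'k1': -0.07500798514846153, 'origin': array([ 0.2952923 , -0.62497585,  0.89460509]), 'orientation': array([ 0.91560457, -0.20883996,  0.08386503, -0.33319784])}
{'fovy': 71.99197458476232, 'cx': 282.69871402387594, 'cy': 209.43728492044255, 'k1': -0.022191467336291973, 'origin': array([ 0.24487476, -0.44128753,  0.37340963]), 'orientation': array([ 0.81462945, -0.56196385, -0.08194734,  0.11772902])}
{'clock': 0.15, 'joint_pos': array([-1.20799673e+00,  2.41251919e-01,  4.03824993e-03,  1.33521239e+00,
        5.10935864e-06,  1.57081199e+00]), 'joint_vel': array([-0.00037653, -0.00269265,  0.00364627, -0.00036771, -0.00024181,
       -0.00227274]), 'tau': array([ 4.22356870e-04, -3.72635400e+01,  2.52638304e+01,  1.23347048e-02,
        3.35619950e-05,  1.71661714e-06]), 'eef_pos': array([ 0.17726702, -0.46697606,  0.21351325]), 'tool_rot': array([ 8.23066655e-01, -5.67944203e-01, -6.69247225e-04, -4.64891870e-04]), 'ft_force': array([-0.36362971,  0.21919434,  0.1876648 ]), 'ft_torque': array([-0.0364153 , -0.00598921, -0.00884488]), 'grip_width': 0.0856744754450514}
```

View pics/top0.png

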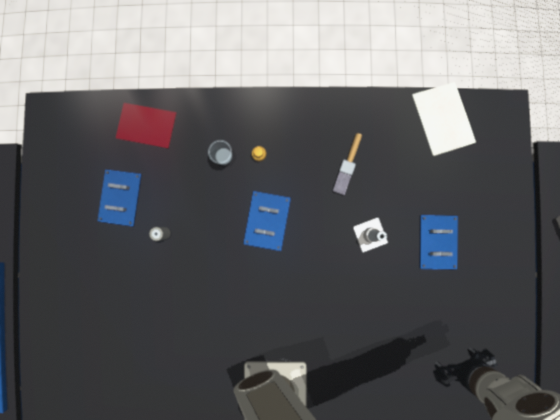

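View pics/side0.png

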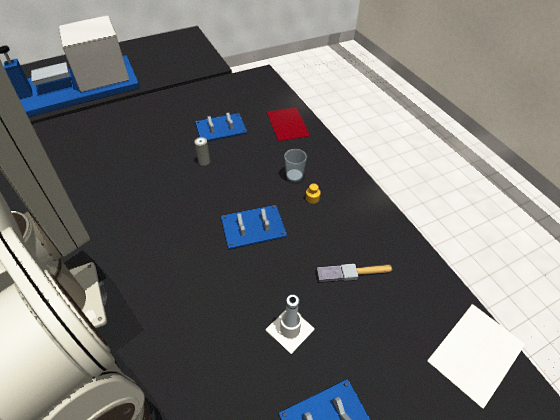

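View pics/wrist0.png

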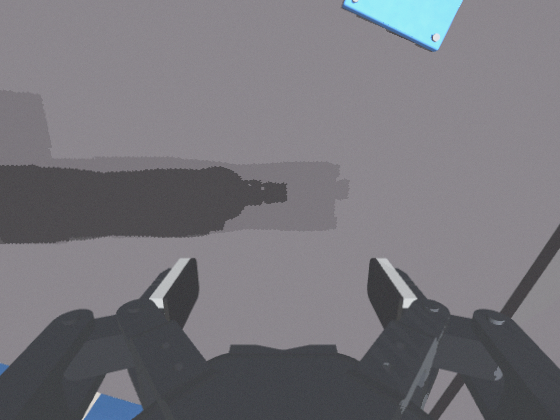

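The top view shows three cradles at (119,198), (267,221) and (439,242). The roller is at (157,234) and the torch in its holder at (372,236). The beaker is at (220,153), the brass weight at (259,153) and the brush at (345,165). The only other upright cylinders are the weight and the torch. I'll measure next.

```bash
python3 - <<'E'
from h import *
p,W=world('top0')
hsv=cv2.cvtColor(p,cv2.COLOR_RGB2HSV)
blue=((hsv[...,0]>100)&(hsv[...,0]<125)&(hsv[...,1]>120)&(hsv[...,2]>60)).astype(np.uint8)
n,l,s,c=cv2.connectedComponentsWithStats(blue)
for i in range(1,n):
    if s[i,4]<400: continue
    m=(l==i); w=W[m]; print(s[i],c[i],np.nanmedian(w,0))
    pts=w[(abs(w[:,2]-.01)<.012)][:,:2].astype(np.float32)
    r=cv2.minAreaRect(pts*1000); print('rect',r,'dist',np.hypot(*r[0]))
def top(u,v,rad,zmin,zmax):
    vv,uu=np.mgrid[:420,:560]; m=(np.hypot(uu-u,vv-v)<rad)&(W[...,2]>zmin)&(W[...,2]<zmax)
    w=W[m]; print((u,v),len(w),w.mean(0),w.min(0),w.max(0))
top(157,234,20,.03,.2); top(157,234,20,.08,.1); top(372,236,25,.09,.2);top(378,237,15,.14,.17); top(365,235,25,.05,.075); top(220,153,22,.02,.2); top(259,153,15,.02,.2); top(345,165,40,.005,.1)
for fn,(x0,y0,x1,y1) in {'a':(210,180,320,260),'b':(340,200,470,280),'c':(90,160,180,260)}.items():
    cv2.imwrite(f'pics/c_{fn}.png',cv2.resize(cv2.cvtColor(p[y0:y1,x0:x1],cv2.COLOR_RGB2BGR),None,fx=6,fy=6,interpolation=cv2.INTER_CUBIC))
E
```

```text
[  97  169   44   58 1781] [119.30600786 197.60471645] [0.61021829 0.49549878 0.01062012]
rect ((612.3248901367188, 500.3103942871094), (129.35928344726562, 173.1164093017578), 82.55316925048828) dist 790.7289432622708
[ 243  191   48   60 1955] [266.64194373 220.63375959] [0.53614936 0.02269241 0.01099947]
rect ((537.4281005859375, 24.30362319946289), (123.55827331542969, 173.03048706054688), 79.57823181152344) dist 537.9773502667468
[ 420  215   38   55 1883] [438.2708444  241.94583112] [ 0.46756321 -0.51807363  0.01110515]
rect ((467.4232482910156, -521.4209594726562), (127.5971450805664, 172.52694702148438), 89.09535217285156) dist 700.2601730930511
[  0 263   7 150 736] [  2.0638587  345.53804348] [0.10790792 0.89927219 0.01983073]
rect ((149.4147491455078, 899.8427734375), (11.129260063171387, 494.2779235839844), 89.97589874267578) dist 912.1632442550549
(157, 234) 211 [0.49947131 0.34714501 0.08108558] [0.47924279 0.33143496 0.03056189] [0.51796545 0.37227569 0.09686091]
(157, 234) 154 [0.49924705 0.35111372 0.09040168] [0.47924279 0.33143496 0.08005197] [0.51796545 0.37227569 0.09686091]
(372, 236) 108 [ 0.49368945 -0.29725115  0.14273121] [ 0.48075021 -0.31158497  0.09000813] [ 0.50617783 -0.28930656  0.16277243]
(378, 237) 71 [ 0.4932005  -0.2995934   0.15703882] [ 0.48075021 -0.31158497  0.14457182] [ 0.50617783 -0.28951185  0.16277243]
(365, 235) 90 [ 0.49520659 -0.29365667  0.06043601] [ 0.47138351 -0.32013838  0.0504978 ] [ 0.51665916 -0.27730401  0.07486196]
(220, 153) 250 [0.74901217 0.16778464 0.06160917] [0.70802815 0.13047655 0.02017958] [0.77665612 0.19500699 0.09279844]
(259, 153) 145 [0.74588742 0.04831769 0.04166483] [0.72899459 0.02796561 0.02331011] [0.76654701 0.06880675 0.06237505]
(345, 165) 886 [ 0.7038686  -0.22788271  0.01503295] [ 0.58893975 -0.34942834  0.0050066 ] [ 0.83860621 -0.10087239  0.02991441]
```

```bash
python3 - <<'E'
import cv2,numpy as np
p=cv2.imread('pics/top0.png')
a=cv2.resize(p[180:260,210:320],None,fx=3.5,fy=3.5);b=cv2.resize(p[200:280,350:460],None,fx=3.5,fy=3.5);c=cv2.resize(p[180:260,90:200],None,fx=3.5,fy=3.5)
s=cv2.imread('pics/side0.png'); d=cv2.resize(s[120:200,180:290],None,fx=3.5,fy=3.5)
cv2.imwrite('pics/crops0.png',np.vstack([np.hstack([a,b]),np.hstack([c,d])]))
E
```

```text
(no output)
```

View pics/crops0.png

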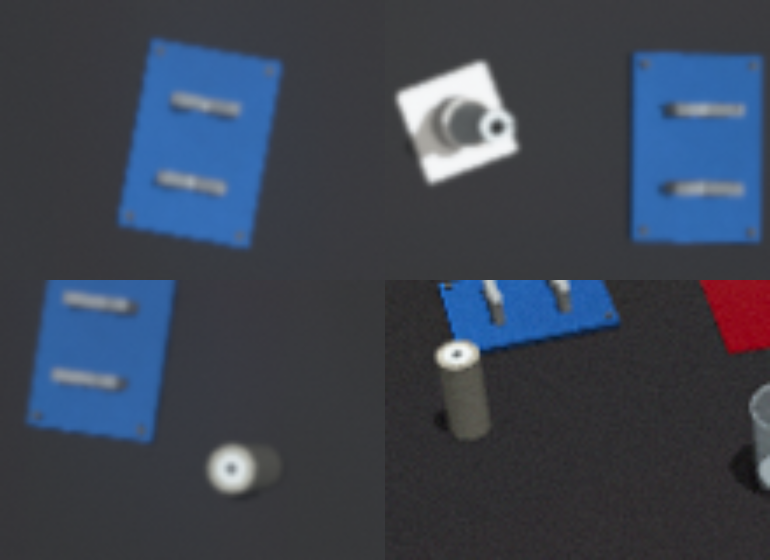

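```bash
cat >> h.py <<'E'
def frame(zdir,xdir):
    z=np.array(zdir,float); z/=np.linalg.norm(z); x=np.array(xdir,float); x-=z*(x@z); x/=np.linalg.norm(x)
    return np.stack([x,np.cross(z,x),z],1)
def delta(pos,M):
    o=bot.get_obs(); R0=R.from_quat(o['tool_rot']).as_matrix()
    print('lin mm',np.round(1000*R0.T@(np.array(pos)-o['eef_pos']),1),'rot deg',np.round(np.degrees(R.from_matrix(R0.T@M).as_rotvec()),2), 'q',np.round(o['joint_pos'],3),'t',round(o['clock'],2))
E
python3 - <<'E'
from h import *
delta([.40,-.14,.29],frame([0,0,-1],[0,-1,0]))
E
```

```text
lin mm [-226.8 -324.3  -76.1] rot deg [2.000e-02 9.000e-02 2.079e+01] q [-1.208  0.241  0.004  1.335  0.     1.571] t 0.15
```

jog_arm(
  jaw=[0, 0, 0, 0, 0, 0, 0, 0],
  linear=[
    [-0.01, -0.02, -0.03],
    [-0.03, -0.05, -0.05],
    [-0.055, -0.085, -0.07],
    [-0.08, -0.115, -0.076],
    [-0.105, -0.15, -0.076],
    [-0.13, -0.185, -0.076],
    [-0.155, -0.22, -0.076],
    [-0.17, -0.24, -0.076],
  ],
  delta_rot=[
    [0, 0, 2],
    [0, 0, 5],
    [0, 0, 8],
    [0, 0, 11],
    [0, 0, 14],
    [0, 0, 17],
    [0, 0, 19],
    [0, 0, 20.8],
  ],
)

```text
clock: 0.82
eef_pos: [0.3423, -0.2209, 0.2903]
tool_rot: [-0.707, 0.707, -0.0, 0.0]
ft_force: [0.1, -0.4, -0.6]
grip_width: 0.0853
```

```bash
python3 - <<'E'
from h import *
delta([.40,-.14,.29],frame([0,0,-1],[0,-1,0]))
E
```

```text
lin mm [-80.9 -57.6   0.3] rot deg [-0.03  0.02 -0.05] q [-5.730e-01  3.300e-02 -4.200e-02  1.495e+00  1.000e-03  2.569e+00] t 0.82
```

jog_arm(
  jaw=[0, 0, 0, 0, 0, 0, 0, 0],
  linear=[
    [-0.01, -0.01, 0],
    [-0.03, -0.04, 0],
    [-0.05, -0.07, 0],
    [-0.07, -0.1, 0],
    [-0.08, -0.13, 0],
    [-0.091, -0.15, 0],
    [-0.091, -0.158, 0],
    [-0.091, -0.158, 0],
  ],
  delta_rot=[
    [0, 0, -7],
    [0, 0, -14],
    [0, 0, -21],
    [0, 0, -28],
    [0, 0, -35],
    [0, 0, -42],
    [0, 0, -49],
    [0, 0, -56],
  ],
)

```text
clock: 1.48
eef_pos: [0.5013, -0.1313, 0.2889]
tool_rot: [0.958, -0.288, -0.001, -0.0]
ft_force: [-0.4, 0.3, -0.4]
grip_width: 0.086
```

jog_arm(
  jaw=[0, 0, 0, 0, 0, 0, 0, 0],
  linear=[
    [0, 0, 0],
    [0, 0, 0],
    [0, 0, 0],
    [0, 0, 0],
    [0, 0, 0],
    [0, 0, 0],
    [0, 0, 0],
    [0, 0, 0],
  ],
  delta_rot=[
    [0, 0, -7],
    [0, 0, -14],
    [0, 0, -21],
    [0, 0, -28],
    [0, 0, -35],
    [0, 0, -42],
    [0, 0, -49],
    [0, 0, -56],
  ],
)

```text
clock: 2.15
eef_pos: [0.4993, -0.1323, 0.2898]
tool_rot: [0.981, 0.194, -0.0, -0.0]
ft_force: [-0.2, -0.8, 0.9]
grip_width: 0.0856
```

jog_arm(
  jaw=[0, 0, 0, 0, 0, 0, 0, 0],
  linear=[
    [0, 0, 0],
    [0, 0, 0],
    [0, 0, 0],
    [0, 0, 0],
    [0, 0, 0],
    [0, 0, 0],
    [0, 0, 0],
    [0, 0, 0],
  ],
  delta_rot=[
    [0, 0, -7],
    [0, 0, -14],
    [0, 0, -21],
    [0, 0, -28],
    [0, 0, -35],
    [0, 0, -42],
    [0, 0, -49],
    [0, 0, -56],
  ],
)

```text
clock: 2.82
eef_pos: [0.4993, -0.1323, 0.2898]
tool_rot: [0.775, 0.632, -0.0, -0.0]
ft_force: [-0.4, -0.7, -0.0]
grip_width: 0.085
```

```bash
python3 - <<'E'
from h import *
snap('wrist','w1'); o=bot.get_obs(); print(o['eef_pos'],o['joint_pos'],o['clock'])
E
```

```text
[ 0.49930271 -0.13232787  0.28977941] [-2.59070960e-01  2.57260422e-01  2.21531058e-01  1.53603129e+00
  2.49289669e-06 -5.90594802e-02] 2.8667
```

View pics/w1.png

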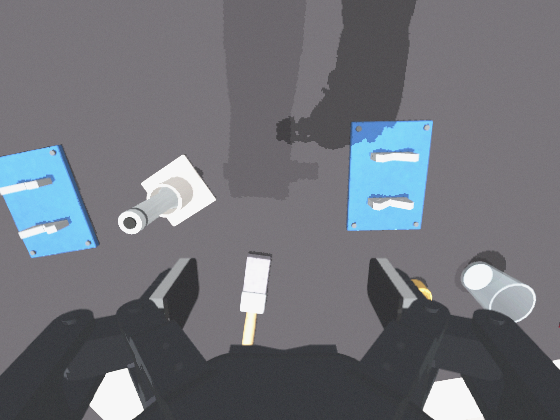

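The wrist view shows the torch tail at (132,220) in its holder, the chosen cradle at (390,175), the right-hand look-alike cradle at (45,200), the brush at (255,290), the weight at (420,290) and the beaker at (495,290).

```bash
cat > meas.py <<'E'
from h import *
def cradle(fn,box):
    p,W=world(fn); x0,y0,x1,y1=box
    s=(slice(y0,y1),slice(x0,x1)); w=W[s].reshape(-1,3); c=p[s].reshape(-1,3).astype(int)
    bl=(c[:,2]>c[:,0]+40)&(w[:,2]>.003)&(w[:,2]<.018)
    r=cv2.minAreaRect((w[bl][:,:2]*1000).astype(np.float32)); print('plate',r, 'z',np.median(w[bl][:,2]))
    st=(w[:,2]>.022)&(w[:,2]<.06); q=w[st]
    print('n saddle',len(q),'zmax',np.percentile(q[:,2],[95,99]))
    lab=cv2.kmeans(q[:,:2].astype(np.float32),2,None,(3,50,1e-6),5,0)[1].ravel()
    C=[]
    for k in (0,1):
        t=q[lab==k]; rr=cv2.minAreaRect((t[:,:2]*1000).astype(np.float32)); print(rr); C.append(np.array(rr[0]))
    d=C[1]-C[0]; d=d if d[0]>0 else -d; print('mid',(C[0]+C[1])/2,'sep',np.hypot(*d),'ang',np.degrees(np.arctan2(d[1],d[0])))
E
python3 - <<'E'
from meas import *
cradle('w1',(335,110,445,240)); cradle('top0',(240,188,295,254))
p,W=world('w1')
vv,uu=np.mgrid[:420,:560]
def circ(u,v,rad,z0,z1):
    m=(np.hypot(uu-u,vv-v)<rad)&(W[...,2]>z0)&(W[...,2]<z1); w=W[m]
    c,r=cv2.minEnclosingCircle((w[:,:2]*1000).astype(np.float32)); print(len(w),c,r,np.median(w,0))
circ(132,220,25,.150,.165); circ(172,197,35,.055,.068); 
m=(np.hypot(uu-180,vv-190)<50)&(W[...,2]>.003)&(W[...,2]<.012)&(p.min(-1)>120)
print(cv2.minAreaRect((W[m][:,:2]*1000).astype(np.float32)))
circ(495,290,60,.08,.1)
E
```

```text
plate ((539.1941528320312, 24.762065887451172), (120.22379302978516, 170.08055114746094), 79.28469848632812) z 0.01004173295958688
n saddle 752 zmax [0.04548601 0.04688246]
((504.332763671875, 30.989471435546875), (59.295005798339844, 10.291143417358398), 79.79196166992188)
((573.4598999023438, 18.946964263916016), (60.78496551513672, 10.820760726928711), 79.32122802734375)
mid [538.89633179  24.96821785] sep 70.16824739442026 ang -9.882215399596124
plate ((538.2000732421875, 24.16002655029297), (123.72994995117188, 172.60671997070312), 79.38383483886719) z 0.011070050903912554
n saddle 130 zmax [0.04705816 0.04908054]
((573.240478515625, 17.8756160736084), (59.07513427734375, 9.900551795959473), 79.43998718261719)
((504.7188415527344, 30.98788070678711), (57.5311164855957, 9.85141372680664), 79.1498031616211)
mid [538.97966003  24.43174839] sep 69.76493543238385 ang -10.833126680480358
491 (494.23626708984375, -299.7284851074219) 13.695926666259766 [ 0.49374822 -0.29773838  0.15655342]
369 (494.3653259277344, -298.97100830078125) 24.575008392333984 [ 0.48740021 -0.28919005  0.06157963]
((494.50860595703125, -299.4102783203125), (85.46044158935547, 85.27914428710938), 20.24461555480957)
404 (745.2992553710938, 163.74603271484375) 35.51533508300781 [0.73611448 0.1742868  0.08384328]
```

```bash
cat >> h.py <<'E'
def rollpose(mid,az,a,back):
    az=np.radians(az);a=np.radians(a); z=np.array([np.cos(az)*np.cos(a),np.sin(az)*np.cos(a),-np.sin(a)])
    return np.array(mid)+(.002-back)*z, frame(z,[-np.sin(az),np.cos(az),0])
E
python3 - <<'E'
from h import *
p,M=rollpose([.499,.351,.045],35.1,35,.14); print(p); delta(p,M)
E
```

```text
[0.40651392 0.28599969 0.12415355]
lin mm [ 391.5 -173.9  165.8] rot deg [-51.9   22.29 -42.87] q [-0.259  0.257  0.222  1.536  0.    -0.059] t 2.87
```

jog_arm(
  jaw=[0, 0, 0, 0, 0, 0, 0, 0],
  linear=[
    [0.01, -0.004, 0.002],
    [0.035, -0.015, 0.005],
    [0.07, -0.03, 0.01],
    [0.105, -0.045, 0.02],
    [0.14, -0.06, 0.03],
    [0.175, -0.078, 0.04],
    [0.21, -0.093, 0.05],
    [0.235, -0.104, 0.06],
  ],
  delta_rot=[
    [-3, 1.3, -2.5],
    [-7, 3, -5.8],
    [-11, 4.7, -9],
    [-15, 6.4, -12.4],
    [-19, 8.1, -15.7],
    [-23, 9.9, -19],
    [-27, 11.6, -22.3],
    [-31, 13.3, -25.6],
  ],
)

```text
clock: 3.53
eef_pos: [0.4453, 0.1213, 0.2301]
tool_rot: [0.586, 0.756, 0.257, 0.134]
ft_force: [0.9, -0.4, 0.2]
grip_width: 0.0855
```

```bash
python3 - <<'E'
from h import *
p,M=rollpose([.499,.351,.045],35.1,35,.14); delta(p,M)
E
```

```text
lin mm [157.7 -59.9 106.7] rot deg [-20.57   9.25 -17.58] q [ 0.165 -0.279 -0.645  0.632  0.146 -0.044] t 3.53
```

jog_arm(
  jaw=[0, 0, 0, 0, 0, 0, 0, 0],
  linear=[
    [0.025, -0.01, 0.017],
    [0.05, -0.02, 0.034],
    [0.075, -0.03, 0.051],
    [0.1, -0.038, 0.068],
    [0.125, -0.048, 0.085],
    [0.145, -0.055, 0.1],
    [0.158, -0.06, 0.107],
    [0.158, -0.06, 0.107],
  ],
  delta_rot=[
    [-4, 1.8, -3.4],
    [-8, 3.6, -6.8],
    [-12, 5.4, -10.2],
    [-15, 6.8, -12.8],
    [-18, 8.1, -15.4],
    [-20.6, 9.2, -17.6],
    [-20.6, 9.2, -17.6],
    [-20.6, 9.2, -17.6],
  ],
)

```text
clock: 4.2
eef_pos: [0.4259, 0.2995, 0.1414]
tool_rot: [0.413, 0.795, 0.394, 0.204]
ft_force: [0.4, -1.1, -0.3]
grip_width: 0.0853
```

```bash
python3 - <<'E'
from h import *
snap('wrist','w2'); o=bot.get_obs(); print(o['eef_pos'],o['joint_pos'],o['clock'])
E
```

```text
[0.42570494 0.29814286 0.14134985] [ 0.60960619 -0.03250207 -1.08692269 -0.40256315  0.00219704 -0.00148672] 4.25
```

View pics/w2.png

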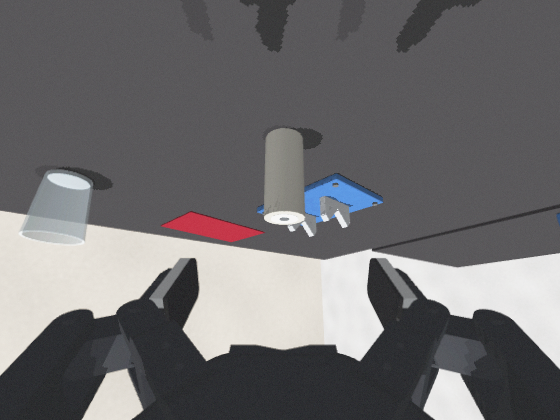

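The wrist view shows the standing roller, its top disc at (285,217) and its base at (284,130), with the far left cradle behind it. The fold limit (q3) stopped the arm a little short of the pre-grasp pose, so I'll measure the roller and go on.

```bash
python3 - <<'E'
from h import *
from scipy.optimize import least_squares
p,W=world('w2')
s=(slice(120,230),slice(250,315)); w=W[s].reshape(-1,3)
m=(w[:,2]>.012)&(w[:,2]<.08)&(np.hypot(w[:,0]-.499,w[:,1]-.351)<.035); q=w[m]
f=lambda c:np.hypot(q[:,0]-c[0],q[:,1]-c[1])-.02
r=least_squares(f,[.5,.35],loss='soft_l1',f_scale=.001); print(r.x,np.std(f(r.x)),len(q))
t=w[(np.hypot(w[:,0]-.499,w[:,1]-.351)<.035)]; print('zmax',np.nanpercentile(t[:,2],[90,98]))
az=np.degrees(np.arctan2(r.x[1],r.x[0])); print(az)
for b in (.06,0):
    P,M=rollpose([*r.x,.045],az,35,b); delta(P,M)
P,M=rollpose([*r.x,.045],az,40,.0); delta(P,M)
E
```

```text
[0.50028311 0.35341102] 0.0005293646734462454 2434
zmax [0.08912861 0.09060481]
35.23822689195238
lin mm [  2.2 -22.7  74.3] rot deg [-2.35  0.12 -0.1 ] q [ 6.100e-01 -3.300e-02 -1.087e+00 -4.030e-01  2.000e-03 -1.000e-03] t 4.25
lin mm [  2.4 -20.2 134.2] rot deg [-2.35  0.12 -0.1 ] q [ 6.100e-01 -3.300e-02 -1.087e+00 -4.030e-01  2.000e-03 -1.000e-03] t 4.25
lin mm [  2.4 -20.4 134.2] rot deg [ 2.65  0.12 -0.11] q [ 6.100e-01 -3.300e-02 -1.087e+00 -4.030e-01  2.000e-03 -1.000e-03] t 4.25
```

jog_arm(
  jaw=[0, 0, 0, 0, 0, 0, 0, 0],
  linear=[
    [0.0005, -0.004, 0.01],
    [0.001, -0.01, 0.02],
    [0.002, -0.015, 0.035],
    [0.002, -0.02, 0.05],
    [0.002, -0.02, 0.06],
    [0.002, -0.02, 0.07],
    [0.002, -0.02, 0.07],
    [0.002, -0.02, 0.07],
  ],
  delta_rot=[
    [0, 0, 0],
    [0, 0, 0],
    [0, 0, 0],
    [0, 0, 0],
    [0, 0, 0],
    [0, 0, 0],
    [0, 0, 0],
    [0, 0, 0],
  ],
)

```text
clock: 4.92
eef_pos: [0.462, 0.3228, 0.0848]
tool_rot: [0.414, 0.794, 0.394, 0.206]
ft_force: [0.3, -0.2, -0.6]
grip_width: 0.0858
```

```bash
python3 - <<'E'
from h import *
for a in (35,37.5):
    P,M=rollpose([.5003,.3534,.045],35.24,a,0); delta(P,M)
E
```

```text
lin mm [ 3.3 -2.1 65. ] rot deg [-2.19  0.34 -0.2 ] q [ 6.120e-01  2.570e-01 -1.071e+00 -6.790e-01 -3.000e-03  1.000e-03] t 4.92
lin mm [ 3.3 -2.2 65. ] rot deg [ 0.31  0.33 -0.2 ] q [ 6.120e-01  2.570e-01 -1.071e+00 -6.790e-01 -3.000e-03  1.000e-03] t 4.92
```

jog_arm(
  jaw=[0, 0, 0, 0, 0, 0, 0, 0],
  linear=[
    [0.002, -0.002, 0.008],
    [0.003, -0.002, 0.02],
    [0.003, -0.002, 0.032],
    [0.003, -0.002, 0.044],
    [0.003, -0.002, 0.055],
    [0.003, -0.002, 0.062],
    [0.003, -0.002, 0.065],
    [0.003, -0.002, 0.065],
  ],
  delta_rot=[
    [0, 0, 0],
    [0, 0, 0],
    [0, 0.3, 0],
    [0.3, 0.3, -0.2],
    [0.3, 0.3, -0.2],
    [0.3, 0.3, -0.2],
    [0.3, 0.3, -0.2],
    [0.3, 0.3, -0.2],
  ],
)

```text
clock: 5.58
eef_pos: [0.5018, 0.355, 0.0444]
tool_rot: [0.412, 0.796, 0.393, 0.204]
ft_force: [0.2, 0.1, 0.7]
grip_width: 0.0857
```

```bash
python3 - <<'E'
from h import *
P,M=rollpose([.5003,.3534,.045],35.24,37.5,0); delta(P,M)
E
```

```text
lin mm [-0.4 -0.8 -0.1] rot deg [ 0.08 -0.01  0.06] q [ 0.616  0.443 -0.974 -0.764 -0.    -0.001] t 5.58
```

Close on the roller.

jog_arm(
  jaw=[0.3, 0.5, 0.7, 0.8, 0.9, 1, 1, 1],
  linear=[
    [0, 0, 0],
    [0, 0, 0],
    [0, 0, 0],
    [0, 0, 0],
    [0, 0, 0],
    [0, 0, 0],
    [0, 0, 0],
    [0, 0, 0],
  ],
  delta_rot=[
    [0, 0, 0],
    [0, 0, 0],
    [0, 0, 0],
    [0, 0, 0],
    [0, 0, 0],
    [0, 0, 0],
    [0, 0, 0],
    [0, 0, 0],
  ],
)

```text
clock: 6.25
eef_pos: [0.5022, 0.3554, 0.0451]
tool_rot: [0.412, 0.796, 0.394, 0.204]
ft_force: [-1.9, -1.2, 5.9]
grip_width: 0.0288
```

```bash
python3 - <<'E'
from h import *
o=bot.get_obs(); print(o['grip_width'],o['ft_force'],o['eef_pos'])
delta([.46,.30,.20],R.from_quat(o['tool_rot']).as_matrix())
# cradle goal
az=np.radians(-10.4); L=37.5
a=np.radians(L); r=np.array([np.cos(az),np.sin(az),0]); z=-np.sin(a)*r-np.cos(a)*np.array([0,0,1])
M=frame(z,[-np.sin(az),np.cos(az),0]); P=np.array([.539,.0248,.052+.08])+.002*z
print(P); delta(P,M)
E
```

```text
0.02882912823789616 [-1.85379686 -1.23763907  5.87042645] [0.50217773 0.35535333 0.04513846]
lin mm [ -21.    82.9 -146.7] rot deg [0. 0. 0.] q [ 0.616  0.443 -0.974 -0.765 -0.001 -0.001] t 6.25
[0.53780248 0.02501979 0.13041329]
lin mm [-290.3  -30.5 -180.2] rot deg [84.97 -6.62 50.1 ] q [ 0.616  0.443 -0.974 -0.765 -0.001 -0.001] t 6.25
```

The opening reads 28.8 mm, but the roller is 40 mm across, so I'll look before moving.

```bash
python3 - <<'E'
from h import *
snap('wrist','w3');snap('side','s3'); print(bot.get_obs()['grip_width'])
import cv2
s=cv2.imread('pics/s3.png'); w=cv2.imread('pics/w3.png')
cv2.imwrite('pics/v3.png',np.hstack([cv2.resize(w,(400,300)),cv2.resize(s[90:210,140:300],(400,300))]))
E
```

```text
0.0296254483286535
```

View pics/v3.png

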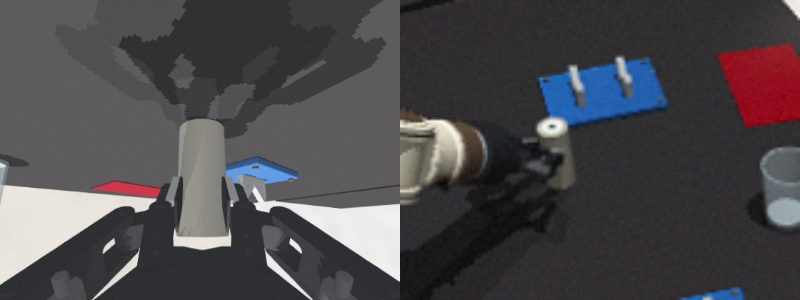

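```bash
python3 - <<'E'
from h import *
from scipy.optimize import least_squares
p,W=world('w3')
import cv2
s=(slice(165,330),slice(255,315)); w=W[s].reshape(-1,3)
# TCP frame
z=np.load('pics/w3.npz'); o=bot.get_obs(); M=R.from_quat(o['tool_rot']).as_matrix()
m=(w[:,2]>.012)&(w[:,2]<.085)&(np.hypot(w[:,0]-.5,w[:,1]-.353)<.03); q=w[m]; print(len(q))
def f(c):
    d=np.array([c[2],c[3],1]);d/=np.linalg.norm(d); v=q-np.array([c[0],c[1],.045]); return np.linalg.norm(v-np.outer(v@d,d),axis=1)-.02
r=least_squares(f,[.5,.353,0,0],loss='soft_l1',f_scale=.001); print(r.x,np.std(f(r.x)))
print('mid in tool',M.T@(np.array([r.x[0],r.x[1],.045])-o['eef_pos']))
for k in range(0,560,1):pass
cv2.imwrite('pics/w3c.png',cv2.resize(cv2.imread('pics/w3.png')[150:350,200:360],None,fx=3.5,fy=3))
E
```

```text
7939
[0.50080445 0.3543792  0.01028715 0.02060823] 0.0011503866703751907
mid in tool [-1.02202852e-06 -1.13665447e-03 -1.26739034e-03]
```

View pics/w3c.png

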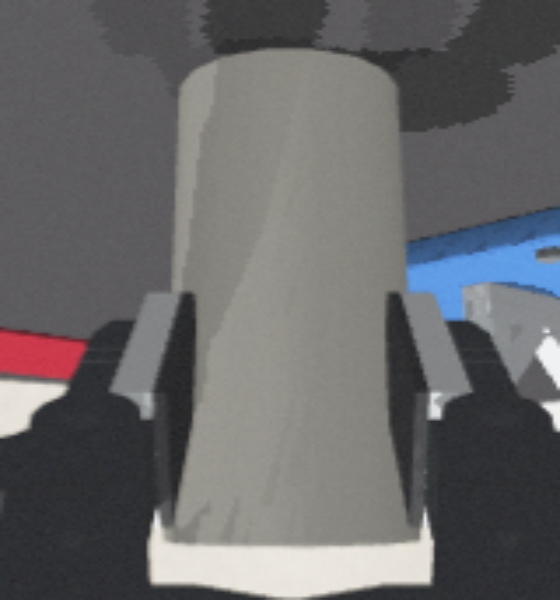

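jog_arm(
  jaw=[1, 1, 1, 1, 1, 1, 1, 1],
  linear=[
    [0, 0.004, -0.003],
    [0, 0.01, -0.0075],
    [0, 0.018, -0.0135],
    [0, 0.027, -0.02],
    [0, 0.037, -0.028],
    [0, 0.047, -0.036],
    [0, 0.057, -0.0435],
    [0, 0.064, -0.049],
  ],
  delta_rot=[
    [0, 0, 0],
    [0, 0, 0],
    [0, 0, 0],
    [2, 0, 0],
    [5, 0, 0],
    [9, 0, 0],
    [14, 0, 0],
    [20, 0, 0],
  ],
)

```text
clock: 7.02
eef_pos: [0.5003, 0.3546, 0.1183]
tool_rot: [0.438, 0.848, 0.266, 0.138]
ft_force: [0.2, 0.5, -3.2]
grip_width: 0.0291
```

```bash
cat >> h.py <<'E'
def cradpose(lean,h,mid=(.539,.0248),ang=-10.4,off=0.):
    az=np.radians(ang); a=np.radians(lean); r=np.array([np.cos(az),np.sin(az),0]); z=-np.sin(a)*r-np.cos(a)*np.array([0,0,1])
    return np.array([mid[0],mid[1],h])+.002*z+off*r, frame(z,[-np.sin(az),np.cos(az),0])
E
python3 - <<'E'
from h import *
snap('wrist','w4');o=bot.get_obs(); print(o['grip_width'],o['ft_force'],o['eef_pos'])
P,M=cradpose(37.5,.16); print(P); delta(P,M)
E
```

```text
0.02878663373108962 [2.90972383 2.44632817 0.18787859] [0.50360444 0.35699772 0.12307968]
[0.53780248 0.02501979 0.15841329]
lin mm [-290.6 -114.4 -122.9] rot deg [68.37  1.12 48.78] q [ 0.617  0.166 -0.576  0.219 -0.001 -0.   ] t 7.07
```

View pics/w4.png

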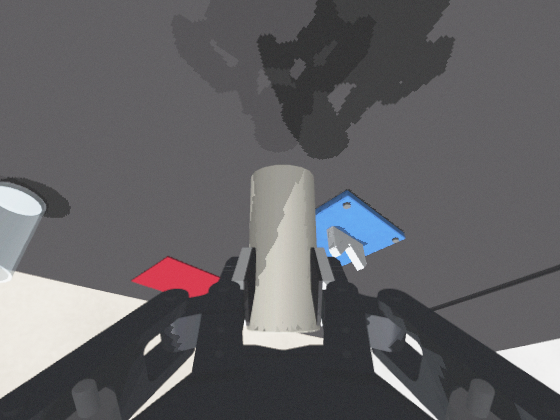

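The roller is lifted and held centred between the pads at (283,250).

jog_arm(
  jaw=[1, 1, 1, 1, 1, 1, 1, 1],
  linear=[
    [-0.012, -0.005, -0.005],
    [-0.034, -0.013, -0.014],
    [-0.058, -0.023, -0.024],
    [-0.082, -0.032, -0.035],
    [-0.106, -0.042, -0.045],
    [-0.13, -0.051, -0.055],
    [-0.15, -0.059, -0.063],
    [-0.165, -0.065, -0.07],
  ],
  delta_rot=[
    [3, 0, 2],
    [7, 0.1, 5],
    [12, 0.2, 8.5],
    [17, 0.3, 12.1],
    [22, 0.4, 15.7],
    [27, 0.4, 19.3],
    [32, 0.5, 22.8],
    [36, 0.6, 25.7],
  ],
)

```text
clock: 7.73
eef_pos: [0.5226, 0.1658, 0.1371]
tool_rot: [0.633, 0.771, 0.022, -0.069]
ft_force: [0.3, -0.1, -2.9]
grip_width: 0.0291
```

```bash
python3 - <<'E'
from h import *
P,M=cradpose(37.5,.16); delta(P,M)
E
```

```text
lin mm [-137.   -13.9  -39.2] rot deg [32.52  0.3  22.94] q [0.228 0.418 0.043 1.245 0.135 0.03 ] t 7.73
```

jog_arm(
  jaw=[1, 1, 1, 1, 1, 1, 1, 1],
  linear=[
    [-0.02, -0.002, -0.006],
    [-0.042, -0.004, -0.012],
    [-0.064, -0.006, -0.018],
    [-0.086, -0.009, -0.025],
    [-0.105, -0.011, -0.03],
    [-0.122, -0.012, -0.035],
    [-0.133, -0.014, -0.038],
    [-0.137, -0.014, -0.039],
  ],
  delta_rot=[
    [4.5, 0, 3.2],
    [9.5, 0.1, 6.7],
    [14.5, 0.2, 10.2],
    [19.5, 0.2, 13.8],
    [24.5, 0.3, 17.3],
    [28.5, 0.3, 20.1],
    [31.5, 0.3, 22.2],
    [32.5, 0.3, 22.9],
  ],
)

```text
clock: 8.4
eef_pos: [0.5382, 0.0243, 0.154]
tool_rot: [0.727, 0.606, -0.207, -0.248]
ft_force: [-0.5, -0.9, -2.8]
grip_width: 0.029
```

```bash
python3 - <<'E'
from h import *
snap('wrist','w5')
P,M=cradpose(37.5,.16); delta(P,M)
P,M=cradpose(37.5,.052); delta(P,M)
E
```

```text
lin mm [ 0.7 -3.3 -3.4] rot deg [-0.11  0.02  0.01] q [-0.015  0.954  0.838  2.104  0.101  0.132] t 8.45
lin mm [ 0.7 62.7 82.2] rot deg [-0.11  0.02  0.01] q [-0.015  0.954  0.838  2.104  0.101  0.132] t 8.45
```

View pics/w5.png

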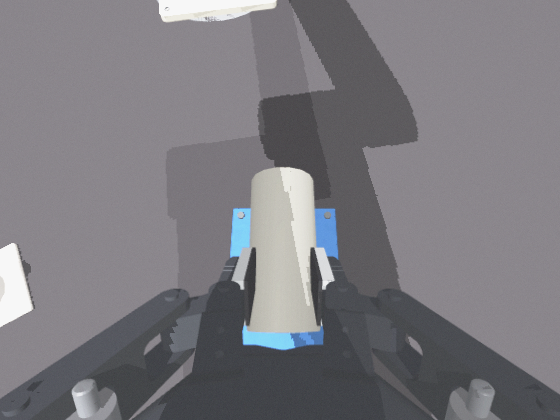

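The view looks down past the held roller (near end at (282,175)) onto the blue cradle plate, with the roller lined up with it. I'll measure the roller's axis and near end to centre it.

```bash
cat >> meas.py <<'E'
from scipy.optimize import least_squares
def roller(fn,box,c0,ang=-10.4):
    p,W=world(fn); x0,y0,x1,y1=box; w=W[y0:y1,x0:x1].reshape(-1,3)
    r=np.array([np.cos(np.radians(ang)),np.sin(np.radians(ang)),0]); l=np.array([-r[1],r[0],0])
    v=w-np.array(c0); a,b,c=v@r,v@l,v[:,2]
    m=(abs(b)<.019)&(c>0.004)&(c<.03)&(abs(a)<.06); a,b,c=a[m],b[m],c[m]
    f=lambda k:np.hypot(b-k[0]-k[1]*a,c-k[2]-k[3]*a)-.02
    s=least_squares(f,[0,0,0,0],loss='soft_l1',f_scale=.001)
    g=abs(f(s.x))<.003
    print(fn,'n',g.sum(),'lat %.1f mm yaw %.2f deg dz %.1f mm pitch %.2f deg'%(s.x[0]*1e3,np.degrees(s.x[1]),s.x[2]*1e3,np.degrees(s.x[3])),'axial ext',np.percentile(a[g],[.2,1,99,99.8])*1e3)
E
python3 - <<'E'
from meas import *
o=bot.get_obs(); print(o['eef_pos'])
P,M=cradpose(37.5,.16); c=o['eef_pos']-.002*M[:,2]; print(c)
roller('w5',(240,165,325,335),c)
E
```

```text
[0.53818936 0.02427866 0.15373548]
[0.53938688 0.02405888 0.15532219]
w5 n 9827 lat 0.0 mm yaw 0.47 deg dz 0.2 mm pitch -0.23 deg axial ext [-45.19337803 -44.26786457  43.29741549  43.77615419]
```

jog_arm(
  jaw=[1, 1, 1, 1, 1, 1, 1, 1],
  linear=[
    [0.0005, 0.004, 0.006],
    [0.001, 0.012, 0.016],
    [0.001, 0.021, 0.028],
    [0.001, 0.03, 0.04],
    [0.001, 0.038, 0.051],
    [0.001, 0.046, 0.061],
    [0.001, 0.051, 0.067],
    [0.001, 0.052, 0.068],
  ],
  delta_rot=[
    [0, 0, 0],
    [0, 0, 0],
    [0, 0, 0],
    [0, 0, 0],
    [0, 0, 0],
    [0, 0, 0],
    [0, 0, 0],
    [0, 0, 0],
  ],
)

```text
clock: 9.12
eef_pos: [0.5369, 0.0284, 0.0718]
tool_rot: [0.726, 0.608, -0.205, -0.246]
ft_force: [-0.3, -0.1, -2.9]
grip_width: 0.029
```

```bash
python3 - <<'E'
from meas import *
o=bot.get_obs(); print(o['eef_pos'],o['ft_force'])
P,M=cradpose(37.5,.052); delta(P,M)
snap('wrist','w6'); c=o['eef_pos']-.002*M[:,2]; roller('w6',(240,165,325,335),c)
E
```

```text
[0.53687313 0.0284053  0.07181857] [-0.26974849 -0.06865832 -2.87466263]
lin mm [-3.2 14.2 16.1] rot deg [0.07 0.11 0.28] q [-0.008  0.99   0.701  1.928  0.103  0.133] t 9.12
w6 n 9811 lat 0.0 mm yaw 0.72 deg dz -0.2 mm pitch 0.35 deg axial ext [-45.48396753 -44.39516637  43.24012541  43.71615427]
```

jog_arm(
  jaw=[1, 1, 1, 1, 1, 1, 1, 1],
  linear=[
    [-0.001, 0.002, 0.002],
    [-0.002, 0.004, 0.005],
    [-0.003, 0.006, 0.007],
    [-0.003, 0.008, 0.009],
    [-0.003, 0.01, 0.0115],
    [-0.003, 0.012, 0.013],
    [-0.003, 0.013, 0.0145],
    [-0.003, 0.0135, 0.015],
  ],
  delta_rot=[
    [0, 0, 0],
    [0, 0, 0.2],
    [0, 0, 0.2],
    [0, 0, 0.2],
    [0, 0, 0.2],
    [0, 0, 0.2],
    [0, 0, 0.2],
    [0, 0, 0.2],
  ],
)

```text
clock: 9.83
eef_pos: [0.5387, 0.0246, 0.0531]
tool_rot: [0.727, 0.607, -0.205, -0.246]
ft_force: [-0.7, 0.1, -3.0]
grip_width: 0.0292
```

```bash
python3 - <<'E'
from meas import *
o=bot.get_obs(); print(o['eef_pos'],o['ft_force'],o['ft_torque'])
P,M=cradpose(37.5,.052); delta(P,M)
snap('wrist','w7'); c=o['eef_pos']-.002*M[:,2];print(c); roller('w7',(240,165,325,335),c)
E
```

```text
[0.53874797 0.02462407 0.05309545] [-0.66879054  0.1140392  -2.95783979] [-0.14347146 -0.89661893 -0.00647603]
lin mm [0.2 0.8 2.7] rot deg [0.14 0.07 0.04] q [-0.014  1.008  0.689  1.897  0.1    0.133] t 9.83
[0.53994549 0.02440429 0.05468216]
w7 n 9811 lat 0.0 mm yaw 0.53 deg dz -0.2 mm pitch 0.41 deg axial ext [-45.55427441 -44.40700542  43.21639021  43.70535447]
```

View pics/w7.png

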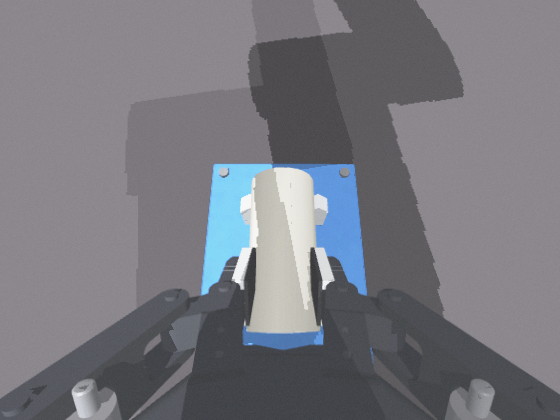

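The roller lies between the saddle tips at (247,210) and (322,210), about 2.5 mm above its seat. I'll lower it the last bit and release.

jog_arm(
  jaw=[1, 1, 1, 1, 1, 1, 1, 1],
  linear=[
    [0, 0.0002, 0.0005],
    [0, 0.0004, 0.001],
    [0, 0.0006, 0.0015],
    [0, 0.0008, 0.002],
    [0, 0.0008, 0.0025],
    [0, 0.0008, 0.0025],
    [0, 0.0008, 0.0025],
    [0, 0.0008, 0.0025],
  ],
  delta_rot=[
    [0, 0, 0],
    [0, 0, 0],
    [0, 0, 0],
    [0, 0, 0],
    [0, 0, 0],
    [0, 0, 0],
    [0, 0, 0],
    [0, 0, 0],
  ],
)

```text
clock: 10.55
eef_pos: [0.538, 0.0248, 0.0511]
tool_rot: [0.728, 0.607, -0.205, -0.246]
ft_force: [0.1, 0.4, -1.1]
grip_width: 0.0292
```

```bash
python3 - <<'E'
from meas import *
o=bot.get_obs(); print(o['eef_pos'],o['ft_force'],o['ft_torque'])
P,M=cradpose(37.5,.052); delta(P,M)
E
```

```text
[0.53801254 0.02479512 0.05112001] [ 0.07616614  0.4455824  -1.14931181] [-0.14584927 -0.85213646 -0.04114334]
lin mm [0.2 0.2 0.7] rot deg [0.18 0.07 0.04] q [-0.014  1.007  0.682  1.891  0.1    0.133] t 10.55
```

jog_arm(
  jaw=[0.7, 0.5, 0.4, 0.3, 0.2, 0.1, 0, 0],
  linear=[
    [0, 0, 0],
    [0, 0, 0],
    [0, 0, 0],
    [0, 0, 0],
    [0, 0, 0],
    [0, 0, 0],
    [0, 0, 0],
    [0, 0, 0],
  ],
  delta_rot=[
    [0, 0, 0],
    [0, 0, 0],
    [0, 0, 0],
    [0, 0, 0],
    [0, 0, 0],
    [0, 0, 0],
    [0, 0, 0],
    [0, 0, 0],
  ],
)

```text
clock: 11.22
eef_pos: [0.538, 0.0248, 0.0511]
tool_rot: [0.728, 0.607, -0.205, -0.246]
ft_force: [-0.1, -0.6, -0.2]
grip_width: 0.0857
```

jog_arm(
  jaw=[0, 0, 0, 0, 0, 0, 0, 0],
  linear=[
    [0, 0, -0.006],
    [0, 0, -0.016],
    [0, 0, -0.028],
    [0, 0, -0.042],
    [0, 0, -0.058],
    [0, 0, -0.076],
    [0, 0, -0.092],
    [0, 0, -0.1],
  ],
  delta_rot=[
    [0, 0, 0],
    [0, 0, 0],
    [0, 0, 0],
    [0, 0, 0],
    [0, 0, 0],
    [0, 0, 0],
    [0, 0, 0],
    [0, 0, 0],
  ],
)

```text
clock: 11.88
eef_pos: [0.5814, 0.0146, 0.1221]
tool_rot: [0.731, 0.609, -0.197, -0.239]
ft_force: [-0.5, 0.0, 0.1]
grip_width: 0.0854
```

```bash
python3 - <<'E'
from meas import *
snap('wrist','w8'); o=bot.get_obs(); print(o['eef_pos'],o['ft_force'],o['joint_pos'])
E
```

```text
[0.58112216 0.01455358 0.12291199] [-0.62664946 -0.97777546  1.04013389] [-0.02659846  1.07886209  1.0345096   2.14997575  0.0937228   0.12503106]
```

View pics/w8.png

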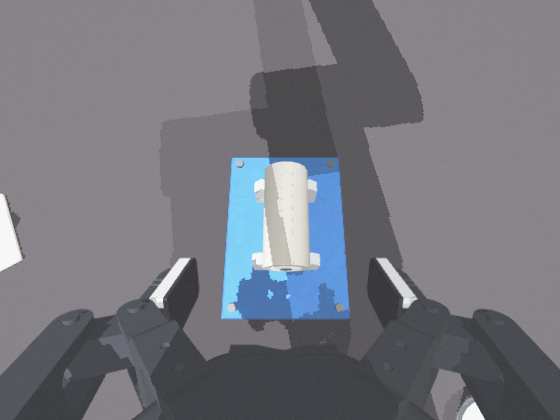

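The roller lies in both saddles, its near end at (287,168) and far end at (288,268). The q4 limit stopped the retreat early, but the hand is clear. I'll measure the seating.

```bash
python3 - <<'E'
from meas import *
roller('w8',(225,155,350,320),[.539,.0248,.052])
p,W=world('w8'); w=W[150:325,215:355].reshape(-1,3); c=p[150:325,215:355].reshape(-1,3).astype(int)
bl=(c[:,2]>c[:,0]+40)&(w[:,2]>.003)&(w[:,2]<.018)
print(cv2.minAreaRect((w[bl][:,:2]*1000).astype(np.float32)))
# torch grasp: z down, coaxial
P=[.4943,-.2995,.30]
o=bot.get_obs()
for yaw in (90,60,30):
    y=np.radians(yaw); delta(P,frame([0,0,-1],[np.cos(y),np.sin(y),0]))
E
```

```text
w8 n 4513 lat 0.4 mm yaw -0.03 deg dz -0.9 mm pitch -0.11 deg axial ext [-44.8070564  -43.67449162  44.6332599   44.90431626]
((539.3406372070312, 25.06206512451172), (120.6374740600586, 170.41189575195312), 79.70550537109375)
lin mm [-324.1 -127.7 -127.1] rot deg [-35.96  -3.44 -10.07] q [-0.027  1.079  1.035  2.15   0.094  0.125] t 11.93
lin mm [-324.1 -127.7 -127.1] rot deg [-35.74   6.01  18.93] q [-0.027  1.079  1.035  2.15   0.094  0.125] t 11.93
lin mm [-324.1 -127.7 -127.1] rot deg [-33.83  15.45  47.89] q [-0.027  1.079  1.035  2.15   0.094  0.125] t 11.93
```

Seating is within 0.5 mm laterally and axially, with both ends about 44.8 mm from centre. Next is the torch.

```bash
cat >> h.py <<'E'
def yawpose(p,yaw):
    y=np.radians(yaw); return p,frame([0,0,-1],[np.cos(y),np.sin(y),0])
E
python3 - <<'E'
from h import *
delta(*yawpose([.54,-.08,.26],30))
E
```

```text
lin mm [-100.1  -99.7  -97.3] rot deg [-33.83  15.45  47.89] q [-0.027  1.079  1.035  2.15   0.094  0.125] t 11.93
```

jog_arm(
  jaw=[0, 0, 0, 0, 0, 0, 0, 0],
  linear=[
    [0, -0.008, -0.008],
    [-0.008, -0.022, -0.022],
    [-0.022, -0.038, -0.038],
    [-0.038, -0.054, -0.053],
    [-0.055, -0.069, -0.068],
    [-0.072, -0.082, -0.08],
    [-0.088, -0.093, -0.09],
    [-0.1, -0.1, -0.097],
  ],
  delta_rot=[
    [-3, 1.4, 4.2],
    [-7, 3.2, 9.9],
    [-11, 5, 15.6],
    [-15, 6.8, 21.2],
    [-18.8, 8.6, 26.6],
    [-22.6, 10.3, 32],
    [-26, 11.9, 36.8],
    [-29.5, 13.5, 41.8],
  ],
)

```text
clock: 12.6
eef_pos: [0.5376, -0.0808, 0.2604]
tool_rot: [0.951, 0.307, -0.026, -0.031]
ft_force: [0.2, 0.4, 1.2]
grip_width: 0.0857
```

```bash
python3 - <<'E'
from h import *
delta(*yawpose([.4943,-.2995,.26],-30))
E
```

```text
lin mm [-163.   151.9   -6.1] rot deg [-2.82  4.03 65.74] q [-0.168  0.382  0.317  1.581  0.031  0.778] t 12.6
```

jog_arm(
  jaw=[0, 0, 0, 0, 0, 0, 0, 0],
  linear=[
    [-0.02, 0.019, -0.001],
    [-0.045, 0.042, -0.002],
    [-0.07, 0.065, -0.003],
    [-0.095, 0.089, -0.004],
    [-0.12, 0.112, -0.005],
    [-0.14, 0.13, -0.006],
    [-0.155, 0.145, -0.006],
    [-0.163, 0.152, -0.006],
  ],
  delta_rot=[
    [-0.3, 0.4, 7],
    [-0.6, 0.8, 14],
    [-0.9, 1.2, 21],
    [-1.2, 1.7, 28],
    [-1.5, 2.1, 35],
    [-1.8, 2.5, 42],
    [-2.1, 3, 49],
    [-2.4, 3.4, 56],
  ],
)

```text
clock: 13.27
eef_pos: [0.4951, -0.3003, 0.2566]
tool_rot: [0.984, -0.178, -0.007, -0.006]
ft_force: [0.3, 0.2, -1.6]
grip_width: 0.0855
```

```bash
python3 - <<'E'
from h import *
delta(*yawpose([.4943,-.2995,.26],-30))
snap('wrist','w9')
E
```

```text
lin mm [-1.1 -0.5 -3.4] rot deg [-0.4   1.    9.54] q [-0.548  0.407  0.348  1.53   0.005  1.38 ] t 13.27
```

View pics/w9.png

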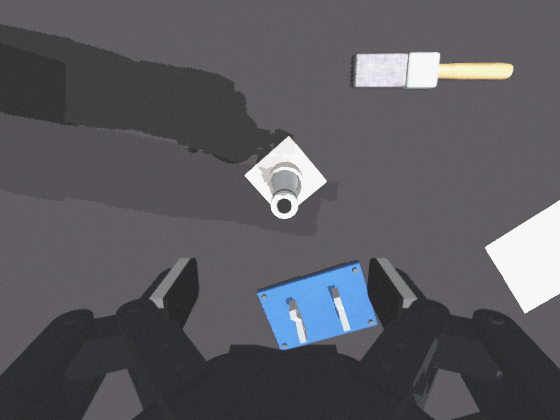

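The torch tail is centred between the jaws at (285,205), with the holder foot at (286,175).

```bash
python3 - <<'E'
from h import *
p,W=world('w9'); vv,uu=np.mgrid[:420,:560]
m=(np.hypot(uu-285,vv-205)<25)&(W[...,2]>.15)&(W[...,2]<.165); w=W[m]
print(cv2.minEnclosingCircle((w[:,:2]*1000).astype(np.float32)),np.median(w[:,2]))
m=(np.hypot(uu-285,vv-180)<40)&(W[...,2]>.057)&(W[...,2]<.066); w=W[m]
print(cv2.minEnclosingCircle((w[:,:2]*1000).astype(np.float32)))
delta(*yawpose([.4943,-.2995,.112],-30))
E
```

```text
((494.5568542480469, -299.96673583984375), 13.041999816894531) 0.1564602215920299
((494.3612976074219, -299.7911682128906), 24.27477264404297)
lin mm [ 1.400e+00 -1.000e-01  1.446e+02] rot deg [-0.35  0.98  9.28] q [-0.549  0.407  0.348  1.529  0.004  1.384] t 13.32
```

jog_arm(
  jaw=[0, 0, 0, 0, 0, 0, 0, 0],
  linear=[
    [0.0015, 0, 0.003],
    [0.0015, 0, 0.01],
    [0.0015, 0, 0.02],
    [0.0015, 0, 0.032],
    [0.0015, 0, 0.044],
    [0.0015, 0, 0.055],
    [0.0015, 0, 0.06],
    [0.0015, 0, 0.06],
  ],
  delta_rot=[
    [-0.3, 1, 4],
    [-0.3, 1, 9.3],
    [-0.3, 1, 9.3],
    [-0.3, 1, 9.3],
    [-0.3, 1, 9.3],
    [-0.3, 1, 9.3],
    [-0.3, 1, 9.3],
    [-0.3, 1, 9.3],
  ],
)

```text
clock: 13.98
eef_pos: [0.4971, -0.2967, 0.1952]
tool_rot: [0.968, -0.251, -0.001, -0.002]
ft_force: [0.4, -0.1, -0.7]
grip_width: 0.0854
```

```bash
python3 - <<'E'
from h import *
delta(*yawpose([.4944,-.2998,.112],-30))
E
```

```text
lin mm [-0.7  4.3 83.2] rot deg [-0.17  0.14  0.95] q [-0.54   0.409  0.192  1.357  0.003  1.538] t 13.98
```

jog_arm(
  jaw=[0, 0, 0, 0, 0, 0, 0, 0],
  linear=[
    [-0.0005, 0.003, 0.004],
    [-0.0007, 0.0043, 0.014],
    [-0.0007, 0.0043, 0.028],
    [-0.0007, 0.0043, 0.044],
    [-0.0007, 0.0043, 0.06],
    [-0.0007, 0.0043, 0.074],
    [-0.0007, 0.0043, 0.083],
    [-0.0007, 0.0043, 0.083],
  ],
  delta_rot=[
    [0, 0, 0.5],
    [-0.2, 0, 0.9],
    [-0.2, 0, 0.9],
    [-0.2, 0, 0.9],
    [-0.2, 0, 0.9],
    [-0.2, 0, 0.9],
    [-0.2, 0, 0.9],
    [-0.2, 0, 0.9],
  ],
)

```text
clock: 14.65
eef_pos: [0.4947, -0.3008, 0.1118]
tool_rot: [0.966, -0.26, -0.001, 0.0]
ft_force: [0.3, 0.3, 0.1]
grip_width: 0.0855
```

```bash
python3 - <<'E'
from h import *
delta(*yawpose([.4944,-.2998,.112],-30)); print(bot.get_obs()['ft_force'])
E
```

```text
lin mm [-0.8 -0.7 -0.2] rot deg [ 0.05  0.1  -0.13] q [-5.460e-01  4.570e-01  4.500e-02  1.160e+00 -1.000e-03  1.551e+00] t 14.65
[0.25056825 0.3081478  0.06952268]
```

jog_arm(
  jaw=[0.3, 0.6, 0.8, 0.9, 1, 1, 1, 1],
  linear=[
    [-0.0008, -0.0007, 0],
    [-0.0008, -0.0007, 0],
    [-0.0008, -0.0007, 0],
    [-0.0008, -0.0007, 0],
    [-0.0008, -0.0007, 0],
    [-0.0008, -0.0007, 0],
    [-0.0008, -0.0007, 0],
    [-0.0008, -0.0007, 0],
  ],
  delta_rot=[
    [0, 0, 0],
    [0, 0, 0],
    [0, 0, 0],
    [0, 0, 0],
    [0, 0, 0],
    [0, 0, 0],
    [0, 0, 0],
    [0, 0, 0],
  ],
)

```text
clock: 15.32
eef_pos: [0.4963, -0.3009, 0.1153]
tool_rot: [0.966, -0.26, 0.002, 0.001]
ft_force: [-1.0, 0.5, 6.3]
grip_width: 0.0234
```

jog_arm(
  jaw=[1, 1, 1, 1, 1, 1, 1, 1],
  linear=[
    [0, 0, -0.004],
    [0, 0, -0.012],
    [0, 0, -0.022],
    [0, 0, -0.036],
    [0, 0, -0.052],
    [0, 0, -0.068],
    [0, 0, -0.08],
    [0, 0, -0.086],
  ],
  delta_rot=[
    [0, 0, 0],
    [0, 0, 0],
    [0, 0, 0],
    [0, 0, 0],
    [0, 0, 0],
    [0, 0, 0],
    [0, 0, 0],
    [0, 0, 0],
  ],
)

```text
clock: 15.98
eef_pos: [0.4967, -0.301, 0.203]
tool_rot: [0.966, -0.26, 0.003, 0.001]
ft_force: [0.4, -0.4, -0.7]
grip_width: 0.0239
```

```bash
python3 - <<'E'
from h import *
o=bot.get_obs(); print(o['eef_pos'],o['ft_force'],o['ft_torque'],o['grip_width'])
snap('wrist','w10');snap('side','s10')
s=cv2.imread('pics/s10.png'); w=cv2.imread('pics/w10.png')
cv2.imwrite('pics/v10.png',np.hstack([cv2.resize(w,(400,300)),cv2.resize(s[190:370,180:420],(400,300))]))
E
```

```text
[ 0.49666334 -0.30095314  0.2029595 ] [ 0.39950646 -0.36752378 -0.66134754] [ 0.00847016  0.00312228 -0.01398524] 0.023864936078742977
```

View pics/v10.png

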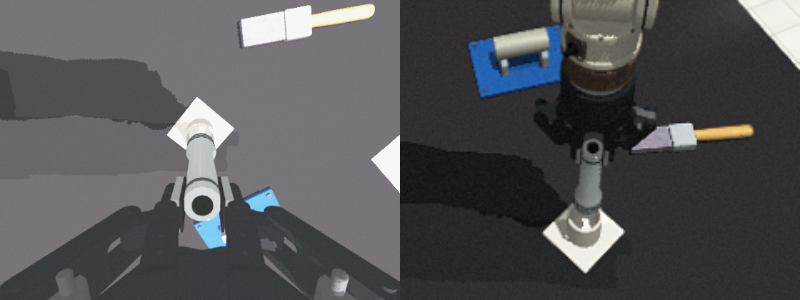

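```bash
python3 - <<'E'
from h import *
p,W=world('w10'); vv,uu=np.mgrid[:420,:560]
m=(np.hypot(uu-284,vv-285)<22); w=W[m]; print(np.nanpercentile(w[:,2],[5,25,50,75,95]))
for v in range(170,320,10): print(v,np.round(W[v,284],3),p[v,284])
p,W=world('top0')
E
```

```text
[0.24324548 0.24389308 0.24459936 0.24583217 0.24657335]
170 [ 0.51  -0.282  0.044] [214 212 206]
180 [ 0.502 -0.298  0.006] [247 247 247]
190 [ 0.507 -0.287  0.117] [142 146 148]
200 [ 0.505 -0.29   0.137] [194 199 201]
210 [ 0.504 -0.291  0.161] [195 200 202]
220 [ 0.504 -0.291  0.185] [192 195 198]
230 [ 0.504 -0.29   0.203] [191 195 199]
240 [ 0.503 -0.291  0.218] [187 190 193]
250 [ 0.503 -0.29   0.231] [89 93 94]
260 [ 0.503 -0.29   0.243] [185 189 192]
270 [ 0.501 -0.294  0.244] [215 218 219]
280 [ 0.499 -0.298  0.245] [59 57 54]
290 [ 0.497 -0.302  0.246] [54 52 54]
300 [ 0.494 -0.306  0.246] [54 52 52]
310 [ 0.408 -0.459  0.011] [116 190 245]
```

View pics/w10.png

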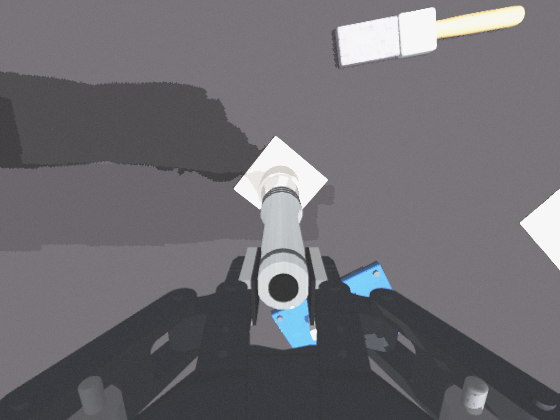

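The torch is lifted: its tail is at z = 0.245, at (284,285), so the lens is clear of the cup. I'll fit its axis in the tool frame.

```bash
cat >> meas.py <<'E'
def torch(fn,T,M,box=(235,170,335,320)):
    # fit axis in tool frame: x=a+b*s, y=c+d*s, s along tool z
    p,W=world(fn); x0,y0,x1,y1=box; w=W[y0:y1,x0:x1].reshape(-1,3)
    t=(w-T)@M; 
    m=(np.hypot(t[:,0],t[:,1])<.03)&(t[:,2]>-.036)&(t[:,2]<.052)&(abs(t[:,0])<.0125); t=t[m]
    def f(k):
        d=np.array([k[1],k[3],1]);d/=np.linalg.norm(d); v=t-np.array([k[0],k[2],0]); return np.linalg.norm(v-np.outer(v@d,d),axis=1)-.013
    s=least_squares(f,[0,0,0,0],loss='soft_l1',f_scale=.0007)
    g=abs(f(s.x))<.0015; d=np.array([s.x[1],s.x[3],1]);d/=np.linalg.norm(d)
    print('n',g.sum(),len(t),'axis',np.round(s.x,4),'tilt deg',np.degrees(s.x[1]),np.degrees(s.x[3]))
    t2=(w-T)@M; v=t2-np.array([s.x[0],s.x[2],0]); q=v@d; rad=np.linalg.norm(v-np.outer(q,d),axis=1)
    h=q[(rad<.012)&(q<0)]; print('tail s',np.nanmedian(h),len(h)); 
    h=q[(rad>.016)&(rad<.0185)&(q>.05)]; print('head s', np.percentile(h,[2,98]) if len(h) else None)
    return s.x,d,np.nanmedian(q[(rad<.012)&(q<0)])
E
python3 - <<'E'
from meas import *
o=bot.get_obs(); M=R.from_quat(o['tool_rot']).as_matrix()
k,d,ts=torch('w10',o['eef_pos'],M); print('axis world',M@d)
print(k,d,ts)
E
```

```text
n 1938 2013 axis [-0.0005 -0.0131  0.0004  0.0032] tilt deg -0.7507949346963648 0.18367767984213781
tail s -0.042439981287824335 1878
head s [0.06787214 0.19625317]
axis world [-8.38399783e-03  1.27017992e-04 -9.99964846e-01]
[-0.00049262 -0.01310384  0.00037938  0.00320578] [-0.01310265  0.00320549  0.99990902] -0.042439981287824335
```

```bash
cat >> h.py <<'E'
LT=np.array([-.0019,.0007,.1076]); DT=np.array([-.0131,.0032,.9999])
def aim(dist,head=60,el=45,mid=(.539,.0248,.0515)):
    h=np.radians(head);e=np.radians(el); L=np.array([np.cos(e)*np.cos(h),np.cos(e)*np.sin(h),-np.sin(e)])
    M=frame(L,[np.sin(h),-np.cos(h),0])
    c=R.align_vectors([L],[M@DT])[0].as_matrix(); M=c@M
    lens=np.array(mid)-dist*L
    return lens-M@LT, M
E
python3 - <<'E'
from h import *
o=bot.get_obs(); M0=R.from_quat(o['tool_rot']).as_matrix()
P,M=aim(.2); print(P); delta(P,M)
P,M=aim(.1); print(P); delta(P,M)
# interim: rotate at height
print(M0)
E
```

```text
[ 0.43079115 -0.16360373  0.26926978]
lin mm [-125.4  -85.7  -68.1] rot deg [45.23  0.35  0.3 ] q [-5.440e-01  4.020e-01  2.000e-01  1.363e+00 -1.000e-03  1.552e+00] t 16.08
[ 0.46614649 -0.10236648  0.1985591 ]
lin mm [-126.  -156.4    2.6] rot deg [45.23  0.35  0.3 ] q [-5.440e-01  4.020e-01  2.000e-01  1.363e+00 -1.000e-03  1.552e+00] t 16.08
[[ 8.64873306e-01 -5.01969514e-01  4.55760783e-03]
 [-5.01956835e-01 -8.64884853e-01 -3.67790352e-03]
 [ 5.78800142e-03  8.93198172e-04 -9.99982850e-01]]
```

jog_arm(
  jaw=[1, 1, 1, 1, 1, 1, 1, 1],
  linear=[
    [-0.004, -0.003, -0.012],
    [-0.014, -0.01, -0.03],
    [-0.032, -0.022, -0.048],
    [-0.054, -0.037, -0.06],
    [-0.076, -0.052, -0.068],
    [-0.098, -0.067, -0.068],
    [-0.115, -0.08, -0.068],
    [-0.125, -0.086, -0.068],
  ],
  delta_rot=[
    [0, 0, 0],
    [4, 0, 0],
    [10, 0, 0],
    [17, 0, 0],
    [24, 0.2, 0.2],
    [31, 0.2, 0.2],
    [38, 0.3, 0.3],
    [44.5, 0.3, 0.3],
  ],
)

```text
clock: 16.75
eef_pos: [0.4296, -0.1614, 0.2694]
tool_rot: [0.893, -0.242, 0.103, -0.366]
ft_force: [-0.3, 1.3, -2.9]
grip_width: 0.0237
```

```bash
python3 - <<'E'
from meas import *
snap('wrist','w11'); o=bot.get_obs(); M=R.from_quat(o['tool_rot']).as_matrix()
delta(*aim(.2)); delta(*aim(.1))
torch('w11',o['eef_pos'],M)
E
```

```text
lin mm [ 4.8 -2.7 -2.8] rot deg [ 0.22  0.45 -0.62] q [-0.852  0.274 -0.075  1.526  0.735  1.137] t 16.8
lin mm [ 4.3 -2.7 97.2] rot deg [ 0.22  0.45 -0.62] q [-0.852  0.274 -0.075  1.526  0.735  1.137] t 16.8
n 1803 1880 axis [ 0.0019 -0.0013 -0.0031  0.0136] tilt deg -0.07622319606053962 0.7784742714718265
tail s -0.04321421238635775 1899
head s [0.0668937  0.29332906]
```

View pics/w11.png

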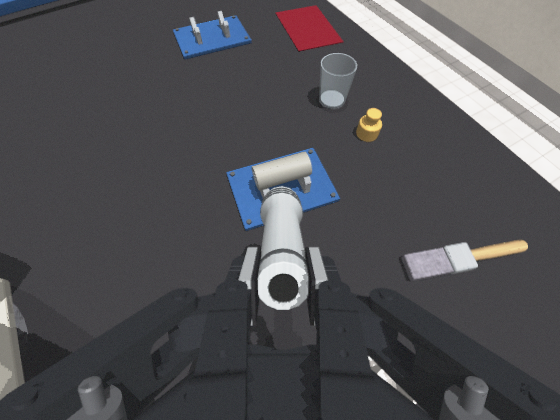

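The torch points at the roller, which lies in the cradle at (282,172). The beaker (338,80), weight (370,125) and brush (465,258) look undisturbed. I'll close to 10 cm.

jog_arm(
  jaw=[1, 1, 1, 1, 1, 1, 1, 1],
  linear=[
    [0.002, -0.001, 0.008],
    [0.004, -0.002, 0.023],
    [0.0045, -0.0027, 0.042],
    [0.0045, -0.0027, 0.061],
    [0.0045, -0.0027, 0.078],
    [0.0045, -0.0027, 0.09],
    [0.0045, -0.0027, 0.096],
    [0.0045, -0.0027, 0.097],
  ],
  delta_rot=[
    [0, 0, 0],
    [0.2, 0.4, -0.6],
    [0.2, 0.4, -0.6],
    [0.2, 0.4, -0.6],
    [0.2, 0.4, -0.6],
    [0.2, 0.4, -0.6],
    [0.2, 0.4, -0.6],
    [0.2, 0.4, -0.6],
  ],
)

```text
clock: 17.47
eef_pos: [0.471, -0.1042, 0.2002]
tool_rot: [0.894, -0.238, 0.107, -0.364]
ft_force: [-0.7, 0.6, -1.1]
grip_width: 0.0237
```

```bash
python3 - <<'E'
from meas import *
delta(*aim(.1))
E
```

```text
lin mm [-5.1  1.8  0.5] rot deg [ 0.62 -0.12  0.59] q [-0.697  0.273 -0.245  1.2    0.767  1.334] t 17.47
```

jog_arm(
  jaw=[1, 1, 1, 1, 1, 1, 1, 1],
  linear=[
    [-0.002, 0.001, 0],
    [-0.004, 0.0015, 0.0005],
    [-0.005, 0.0018, 0.0005],
    [-0.005, 0.0018, 0.0005],
    [-0.005, 0.0018, 0.0005],
    [-0.005, 0.0018, 0.0005],
    [-0.005, 0.0018, 0.0005],
    [-0.005, 0.0018, 0.0005],
  ],
  delta_rot=[
    [0.2, 0, 0.2],
    [0.4, 0, 0.4],
    [0.6, -0.1, 0.6],
    [0.6, -0.1, 0.6],
    [0.6, -0.1, 0.6],
    [0.6, -0.1, 0.6],
    [0.6, -0.1, 0.6],
    [0.6, -0.1, 0.6],
  ],
)

```text
clock: 18.13
eef_pos: [0.4656, -0.1039, 0.1989]
tool_rot: [0.89, -0.243, 0.106, -0.37]
ft_force: [0.4, -1.0, -1.2]
grip_width: 0.0232
```

```bash
cat > final.py <<'E'
from meas import *
import sys
fn=sys.argv[1]
o=bot.get_obs(); M=R.from_quat(o['tool_rot']).as_matrix()
snap('wrist',fn); o2=bot.get_obs(); print('moved',o2['eef_pos']-o['eef_pos'],'ft',o2['ft_force'],o2['grip_width'])
delta(*aim(.1))
k,d,ts=torch(fn,o['eef_pos'],M)
T=o['eef_pos']; lens=T+M@(np.array([k[0],k[2],0])+d*(ts+.15)/1.0); D=M@d
mid=np.array([.539,.0248,.0515]); v=mid-lens
print('lens',lens,'dist',np.linalg.norm(v),'elev',np.degrees(np.arcsin(-D[2])),'miss mm',1e3*np.linalg.norm(v-D*(v@D)),'off deg',np.degrees(np.arccos(v@D/np.linalg.norm(v))))
E
python3 final.py w12
```

```text
moved [-1.62184008e-05  7.57810547e-05  5.03968239e-07] ft [-0.00800517 -0.57367966 -1.77506451] 0.023303777713805537
lin mm [-0.3 -0.9  1.3] rot deg [-0.07 -0.14 -0.14] q [-0.71   0.273 -0.258  1.204  0.776  1.327] t 18.18
n 1959 2039 axis [-0.0006 -0.0139  0.0006  0.0091] tilt deg -0.7992569538748797 0.5222350598034373
tail s -0.041322031432058676 1887
head s [0.06864882 0.19709734]
lens [ 0.50332002 -0.03784468  0.12127679] dist 0.10033054067559324 elev 45.27256193426768 miss mm 2.196644412828532 off deg 1.2545383521395583
```

View pics/w12.png

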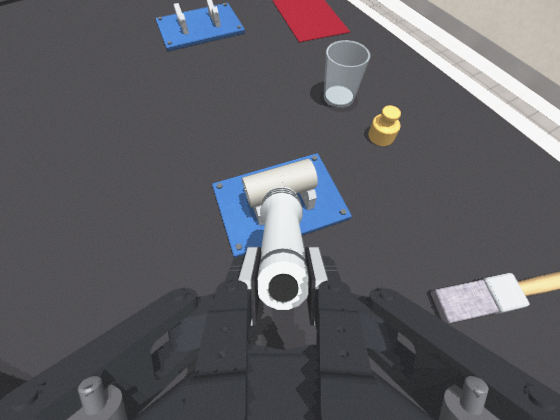

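The torch is aimed at the roller (280,185) from 0.100 m away, at 45.3° elevation, with a 2 mm miss. I'll check independently with the fixed cameras.

```bash
python3 - <<'E'
from meas import *
snap('top','t13'); snap('side','s13'); o=bot.get_obs(); print(o['clock'],o['eef_pos'],o['grip_width'],o['joint_vel'].max())
a,b=cv2.imread('pics/top0.png'),cv2.imread('pics/t13.png')
for n,(x0,y0,x1,y1) in dict(beaker=(205,135,238,172),weight=(248,143,270,164),brush=(330,130,365,198),holder=(352,215,390,255)).items():
    d=cv2.absdiff(a[y0:y1,x0:x1],b[y0:y1,x0:x1]).max(-1); print(n,d.mean(),(d>40).sum())
cv2.imwrite('pics/v13.png',np.hstack([cv2.resize(b[120:270,190:390],(400,300)),cv2.resize(cv2.imread('pics/s13.png')[150:360,170:450],(400,300))]))
roller('t13',(240,188,295,254),[.539,.0248,.052])
E
```

```text
18.2833 [ 0.46559876 -0.10376104  0.19886067] 0.023327531963809482 0.001462585701676415
beaker 0.904995904995905 0
weight 0.8917748917748918 0
brush 0.8701680672268908 0
holder 13.836184210526316 169
t13 n 323 lat -0.2 mm yaw -0.20 deg dz 0.3 mm pitch 0.60 deg axial ext [-45.12591327 -43.91053101  43.45252393  44.4616623 ]
```

View pics/v13.png

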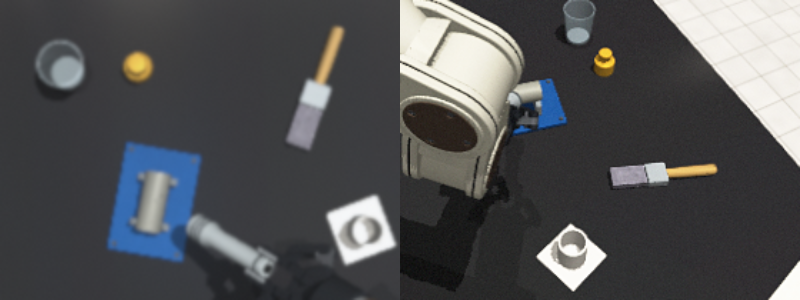

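In the top view the roller sits centred in the cradle, the torch is held clear and aimed at its middle, the holder is empty, and the beaker, weight and brush haven't moved. Handing in.

```bash
python3 - <<'E'
from workcell import bot
print(bot.job_done()); o=bot.get_obs(); print(o['clock'],o['eef_pos'],o['grip_width'])
E
```

```text
the job is handed in; nothing more can be done
None
the job is handed in; nothing more can be done
```

The roller lies released in the V cradle nearest the base, and the torch is held in the air aimed at its middle. I handed the job in at about 18.3 s of the 59 s allowed.

**Roller:** It lies within about 0.5 mm of centre sideways and lengthwise, and the top camera agrees.

**Torch:** The lens is 0.100 m from the middle of the roller, at 45.3° elevation. Its axis passes about 2 mm (1.3°) from the exact middle; I left that uncorrected. The last pictures show it touching only the gripper, and the arm was still.

**Beaker, brush and weight:** The top view shows no change from the start.

**Readings that disagreed:**
- The reported jaw opening was low on both objects (29 mm on the 40 mm roller, 23 mm on the 26 mm torch barrel). The pictures showed both held properly, so I treated it as a bias in the reading.
- Two moves stopped a little short at joint limits, at the roller pre-grasp and on the retreat from the cradle. Neither affected the result.

The hand-in gave no verdict, and the robot gave no further state afterwards, so I could not check the second after it.

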